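# Clear and spring open a tea chest lid

## Task

The tea chest has two push-to-open lids: the red tea tin stands on one and the teacup on the other. Using the fingers only to push, slide the red tin, upright and without lifting it, onto the bare dark panel between the lids so that it is clear of both; then press down the brass disc on the lid that the tin stood on and let it up again, so that the catch lets go and the lid springs ajar. Leave the teacup, its lid and everything else as they are.

Things in the scene. Friction and masses are not known exactly. Their poses are not given: they have to be found in the camera images.
- chest: dark wooden tea chest, fixed to the table, 200 mm (x) by 430 mm (y) by 90 mm tall; origin at the centre of its underside, x from its front to its back (the hinge side), y to its left, z up. Its top: a light lid on either side, each 160 mm (x) by 127 mm (y), the lid centres at y = +136.5 and -136.5 mm, x = -1 mm; between them the bare dark panel, y from -70 to +70 mm, fixed, its surface 90 mm up. The lids' tops lie 91 mm up when shut, 1 mm above panel and rims
- panel_mid (a point): centre of the dark panel between the lids, on its surface, 90 mm above the table; axes as the chest's
- lid_left (a joint): angle of the left (+y) lid, rad: 0 shut and latched, negative pressed in (stop at -0.045), positive open (stop at 0.35). It hinges along y at its back edge. The catch lets go when the lid is pressed in by 0.03 rad and let up again; then a spring lifts it to its open stop (front edge 55 mm higher) and keeps it there
- lid_right (a joint): the same for the lid at the chest's right (-y)
- lid_left_press (a point): centre of the 22 mm brass disc inlaid in the left lid's top, where it is pressed: 40 mm behind the lid's front edge, half-way across it, 122 mm from the hinge; moves with the lid. The catch needs 3.5 mm of travel here, about 6 N; the lid stops 5.5 mm down, and pressing harder does no harm
- lid_right_press (a point): the same disc on the right lid
- tin_mid (a point): middle of the red tea tin with a brass cap, 65 mm across, 64 mm tall, about 0.2 kg, upright on one of the lids; the point lies on its axis, 32 mm above its underside; z is its axis
- teacup_mid (a point): middle of the blue teacup, 68 mm across, 55 mm tall, upright on the other lid; the point lies on its axis, 27.5 mm above its underside
- water_bottle: clear water bottle with a green cap and label, 64 mm across, 200 mm tall, loose on the table, not to be disturbed; origin at its underside
- wipes_pack: green pack of wipes with a white flap, 80 x 150 x 50 mm, loose on the table, not to be disturbed; origin at its underside
- thermos: dark steel flask, 80 mm across, 230 mm tall, loose on the table, not to be disturbed; origin at its underside
- nut_bowl: white bowl, 130 mm across, 50 mm tall, loose on the table, not to be disturbed; origin at its underside
- snack_jar: amber jar with a brass cap, 70 mm across, 90 mm tall, loose on the table, not to be disturbed; origin at its underside
- tea_brush: small brush lying on the table, loose, not to be disturbed
- tin: the same red tin, its origin at the centre of its underside
There are look-alikes about, which are no part of the job. Leave any green, pink or turquoise look-alike of the tin alone.

How it is judged:
By the outcome, as a careful person would: the job done as asked, in the order asked, and still so for the second after the job is handed in, with the robot touching nothing.
It also fails if it takes over 42 s, if anything falls off the work surface, if the arm or the gripper's body presses on something with over 40 N, if the wrist force passes 120 N, or if a joint passes its speed limit or range.

## Robot

A 7-joint arm with a two-finger parallel gripper is mounted at the origin on the work surface. World frame = base frame: x ahead of the robot, y to its left, z up, the work surface at z = 0. Lengths are in m, angles in rad, forces in N, time in s.
With the tool pointing down it reaches from about 0.35 to 0.9 m from the base axis. Payload 8.1 kg.
Tool frame: the origin (TCP) lies between the finger pads; the fingertips stand ahead of it and the grasp point (between the pads) is the TCP (arm.nose_length is the z of the fingertips in the tool frame, in m); z points along the fingers, y is the line along which they close (so a half turn about z gives the same grasp; the last joint's range is limited). The gripper opens to 92 mm and grips with 3 to 60 N. Pads are 19 mm wide; open, the fingers measure 130 mm over their backs; the gripper's body (75 mm by 190 mm) begins 47 mm behind the grasp point.
Start: joints at [-1.322, 0.434, 0.025, 1.573, -0.012, 1.134, -0.075], TCP at [0.215, 0.587, 0.246] pointing down, gripper open.
Joint ranges: [-2.62, 2.62], [-0.44, 2.09], [-1.27, 1.32], [0.08, 2.57], [-1.32, 4.46], [0.12, 2], [-2.74, 2.74]. Speed limits (rad/s): [2.22, 2.22, 3.01, 3.01, 3.14, 3.14, 3.14].

## Interface

Orientations are given as a rotation vector (axis times angle).
In Python, from cell import sensors, optics, arm gives the robot as it stands.
- The arm moves only by the tool arm_command, never from a script. Its argument "deltas" is one flat list of numbers, 7 for each row, row after row: the turn, a rotation vector about the world's x, y, z as a fraction of full scale, then the shift along the world's x, y, z as a fraction of full scale, then the finger opening in mm, from 0 to 91.8. In form: [wx, wy, wz, dx, dy, dz, fingers, wx, wy, wz, dx, dy, dz, fingers, ...]. A call has 1 to 20 rows; each row is the pose to reach, as a shift and turn from the pose commanded when the call began; what a row does not reach only later rows make up. Full scale, the value 1, is 1 m for a shift and 90 degrees for a turn. A row lasts 1/10 s, in which the tool goes at most 50 mm and 8.59 degrees, less where a joint would pass 70% of its speed; a pose out of reach is approached as far as the arm can. A call with a number of a shift or a turn outside -1 to 1 is refused whole. A call with a gripper value outside its range is refused whole. The fingers move at their own pace and stop on an object; "force" is the grip in N (left out, the last holds). Time passes only in rows, so rows that repeat a pose let the fingers close. It gives the time, the measured TCP pose, the force, the opening and the grip force at its end, in the units of the state.
- sensors.observe(): the state, without advancing time (a new reading comes with each control period).
- optics.get_image(name): name is "scene" or "top" or "wrist"; returns the picture (400x640x3 uint8, blue, green, red); there is no depth.
- optics.calibration(name): a dict with "camera_matrix" (3x3 intrinsics, pixels), "rvec" (rotation vector, rad) and "tvec" (3), from world to camera coordinates, as OpenCV has them. Camera axes: x right, y down, z forward; pixel columns grow to the right and rows downward; lengths in m; the calibration is good to about 2 mm. A picture is of the moment at which its call begins: read the wrist's pose just before it. calibration takes no time and is no camera call; for the wrist camera it gives the pose at the moment of the call.
- arm.sign_off(): hands the job in; it is judged then, once.
The state is a dict: "clock": time; "joints": joint angles; "dq": joint speeds; "joint_efforts": joint torques, N m; "position": TCP position; "ee_rot": TCP orientation; "force": force on the tool from outside, world axes, zero at the start; "ft_torque": the same for the moment, N m; "width": opening from 0.0 (shut) to 1.0 (fully open); "gripper_force": force on a finger pad.
Only numpy, scipy, OpenCV 4.12 (cv2) and the standard library are available. Lean on these libraries where they do the work, as an engineer would, in place of code of your own. Each camera call takes 0.05 s, during which the arm holds its last target. There are 200 camera calls.

## Working session

There is one attempt and no reset: what is moved stays moved. The work goes in short steps, Python scripts to look and compute and a tool call to move; the robot and the scene stay as the last step left them, time stands still between calls to the robot, and variables do not carry over. Pictures are saved under pics/ and viewed, at most 10 in all, crops included, and the job is handed in when it is done.

Besides the shell and the picture viewer there is one more tool, called after "Call:" by a JSON object that holds its "name" and its "arguments", one argument or row to a line. arm_command: Moves the arm, as the interface text tells. Its arguments: {"type":"object","properties":{"deltas":{"type":"array","items":{"type":"number"}},"force":{"type":"number"}},"required":["deltas"]}

```bash
mkdir -p pics
cat > h.py <<'E'
import numpy as np, cv2
from cell import sensors, optics, arm
def ray(cal,uv):
    K=np.array(cal["camera_matrix"],float);R=cv2.Rodrigues(np.array(cal["rvec"],float))[0];t=np.array(cal["tvec"],float).ravel()
    d=R.T@np.linalg.inv(K)@np.array([uv[0],uv[1],1.]);return -R.T@t,d
def onz(cal,uv,z):
    o,d=ray(cal,uv);return o+d*(z-o[2])/d[2]
def proj(cal,p):
    return cv2.projectPoints(np.array([p],float),np.array(cal["rvec"],float),np.array(cal["tvec"],float),np.array(cal["camera_matrix"],float),None)[0].ravel()
E
python3 - <<'E'
from h import *
for n in("scene","top"):
    im=optics.get_image(n);cv2.imwrite(f"pics/{n}0.png",im)
    o,d=ray(optics.calibration(n),(320,200));print(n,o,d)
print(sensors.observe(),arm.nose_length)
E
```

```text
scene [1.5307507  0.08562855 1.24501951] [-0.65738863 -0.04364625 -0.75245008]
top [0.40897935 0.00729342 1.38374949] [ 0.08712257 -0.02856107 -0.99616622]
{'clock': 0.1, 'joints': array([-1.3215654 ,  0.43514565,  0.02500321,  1.57398177, -0.01158559,
        1.13398324, -0.07510721]), 'dq': array([ 0.00095726, -0.00061088, -0.00149978, -0.00221586,  0.00172906,
       -0.00063147,  0.00030009]), 'joint_efforts': array([ 3.41314088e-03, -6.69119596e+01,  9.88342054e-01, -3.15142679e+01,
       -6.04368397e-02,  3.73856595e-02,  4.98876307e-05]), 'position': array([0.21530978, 0.5863024 , 0.24503794]), 'ee_rot': array([-5.49942971e-01, -3.09299119e+00,  2.15249068e-03]), 'force': array([-0.38080834, -0.16119824, -0.05775859]), 'ft_torque': array([-0.01199853, -0.02784277, -0.02704787]), 'gripper_force': 0.0, 'width': 1.0019819931561287} 0.019
```

View pics/scene0.png

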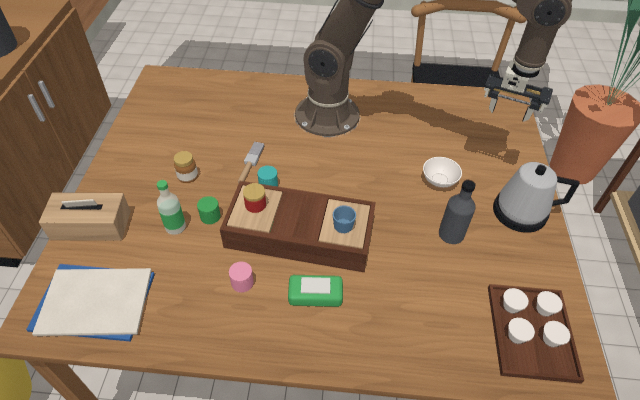

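View pics/top0.png

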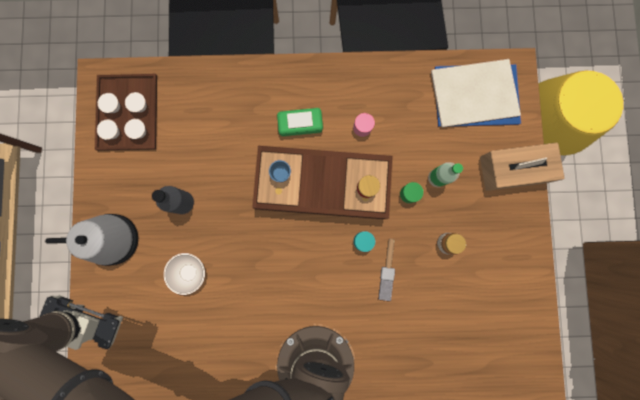

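The red tin with the brass cap is at top (369,187), on the lid on the -y side, and the cup is at (280,173). The look-alikes are green (413,192), pink (364,123) and turquoise (365,242). The amber jar is at (453,244). Only the (369,187) object is red, so I'll confirm it in a crop and measure the chest.

Run:
```python
from h import *
im=cv2.imread("pics/top0.png");s=cv2.imread("pics/scene0.png");cal=optics.calibration("top");cs=optics.calibration("scene")
a=cv2.resize(im[140:225,245:435],None,fx=4,fy=4,interpolation=cv2.INTER_CUBIC)
b=cv2.resize(s[165:270,215:385],None,fx=4,fy=4,interpolation=cv2.INTER_CUBIC)[:,:680]
c=np.zeros((340+420,760,3),np.uint8);c[:340,:760]=a;c[340:,:680]=b
cv2.imwrite("pics/crop.png",cv2.resize(c,None,fx=.78,fy=.78))
hsv=cv2.cvtColor(im,cv2.COLOR_BGR2HSV)
# chest dark contour
roi=np.zeros(im.shape[:2],np.uint8);roi[140:225,245:400]=1
light=((hsv[...,2]>150)&(hsv[...,1]<150)).astype(np.uint8)*roi
dark=((hsv[...,2]<100)).astype(np.uint8)*roi
for nm,m in(("light",light),("dark",dark)):
    cn,_=cv2.findContours(m,cv2.RETR_EXTERNAL,cv2.CHAIN_APPROX_NONE)
    for k in cn:
        if cv2.contourArea(k)>300:
            r=cv2.minAreaRect(k);bx=cv2.boxPoints(r);print(nm,r)
            w=np.array([onz(cal,p,.09)[:2] for p in bx]);print(w.round(4).tolist(),w.mean(0).round(4),np.linalg.norm(np.roll(w,-1,0)-w,axis=1).round(4))
```

```text
light ((365.62060546875, 185.07003784179688), (40.79540252685547, 50.58879089355469), 3.5763344764709473)
[[0.4918, -0.1031], [0.6518, -0.1187], [0.6403, -0.2475], [0.4805, -0.2303]] [ 0.5661 -0.1749] [0.1607 0.1293 0.1607 0.1277]
light ((279.3206787109375, 178.1517333984375), (40.85837936401367, 50.57469940185547), 4.763641834259033)
[[0.522, 0.1681], [0.6822, 0.1528], [0.668, 0.0239], [0.5081, 0.0409]] [0.5951 0.0964] [0.1609 0.1297 0.1608 0.128 ]
light ((322.0, 166.0), (52.0, 154.0), 90.0)
[[0.7199, 0.2034], [0.7075, -0.2871], [0.5409, -0.279], [0.5534, 0.205]] [ 0.6305 -0.0394] [0.4906 0.1668 0.4841 0.1665]
dark ((319.32537841796875, 214.96522521972656), (132.01895141601562, 19.224515914916992), 10.033120155334473)
[[0.487, 0.1817], [0.5462, 0.1705], [0.4635, -0.2345], [0.4049, -0.2214]] [ 0.4754 -0.0259] [0.0602 0.4134 0.06   0.4115]
dark ((318.3081359863281, 181.02377319335938), (12.083009719848633, 51.771732330322266), 1.6846843957901)
[[0.5017, -0.0026], [0.666, -0.0118], [0.6639, -0.0501], [0.4996, -0.0404]] [ 0.5828 -0.0262] [0.1646 0.0383 0.1646 0.0378]
```

View pics/crop.png

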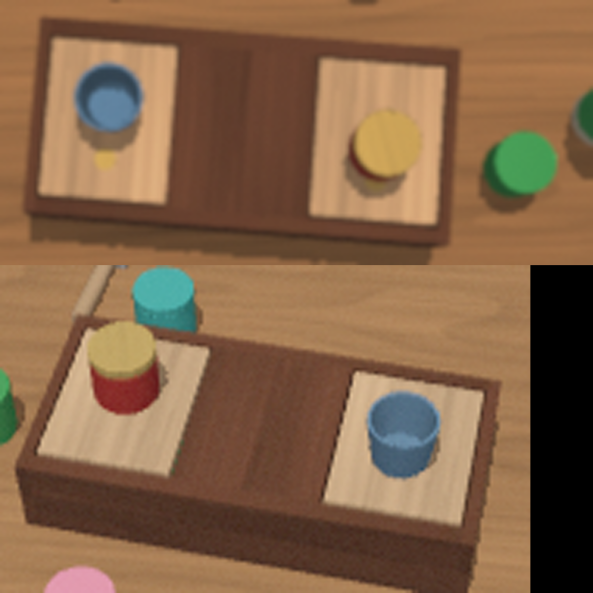

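The crop confirms it: a red body with a brass cap, on the -y (right) lid. A brass disc shows on the cup's lid at its robot-side edge, so the front faces the robot. Next I'll measure the tin, the cup and the nearby objects.

Run:
```python
from h import *
T=cv2.imread("pics/top0.png");S=cv2.imread("pics/scene0.png");ct=optics.calibration("top");cs=optics.calibration("scene")
L=np.array([.5951,.0964]);R=np.array([.5661,-.1749]);ey=(L-R)/np.linalg.norm(L-R);ex=np.array([ey[1],-ey[0]]);C=(L+R)/2+.001*ex
w=lambda x,y:C+x*ex+y*ey
loc=lambda p:np.array([(p[:2]-C)@ex,(p[:2]-C)@ey])
print("C",C,"yaw",np.degrees(np.arctan2(ex[1],ex[0])),"discR",w(-.041,-.1365))
print("left disc pred px",proj(ct,[*w(-.041,.1365),.091]))
h=cv2.cvtColor(T,cv2.COLOR_BGR2HSV)
m=cv2.inRange(h,(15,110,90),(32,255,255));r=np.zeros_like(m)
r[150:215,255:392]=m[150:215,255:392]
n,_,st,ce=cv2.connectedComponentsWithStats(r)
for i in range(1,n):
    if st[i,4]>6:
        for z in(.155,.091):
            p=onz(ct,ce[i],z);print("gold",st[i],ce[i],z,p[:2],loc(p))
# scene: cap centre at crop (123,349)
u=(215+123/.78/4,165+(349-265)/.78/4);p=onz(cs,u,.155);print("scene tin",u,p[:2],loc(p))
for nm,uv,z in(("green",(413,192),.064),("bottlecap",(458,169),.2),("turq",(365,242),.064),("cup",(280,172),.146),("thermos",(158,196),.23)):
    p=onz(ct,uv,z);print(nm,p[:2],loc(p))
```

```text
C [ 0.58159434 -0.03935629] yaw -6.101335101952429 discR [ 0.52631837 -0.1707253 ]
left disc pred px [278.16665035 190.51351266]
gold [262 153   8   6  20] [265.7  155.15] 0.155 [0.65620522 0.13169401] [0.05600779 0.17801156]
gold [262 153   8   6  20] [265.7  155.15] 0.091 [0.6690821  0.13817347] [0.06812304 0.18582297]
gold [279 153   7   6  20] [281.85 155.6 ] 0.155 [0.6535949 0.0831109] [0.05857601 0.1294262 ]
gold [279 153   7   6  20] [281.85 155.6 ] 0.091 [0.66633581 0.08705988] [0.07082503 0.13470702]
gold [284 155  18  49 258] [293.71317829 176.9379845 ] 0.155 [0.58780579 0.04882044] [-0.00319579  0.08833744]
gold [284 155  18  49 258] [293.71317829 176.9379845 ] 0.091 [0.59712006 0.05098339] [0.00583582 0.09147813]
gold [271 156   3   5  10] [272.  158.3] 0.155 [0.64609976 0.11289234] [0.04795794 0.15824231]
gold [271 156   3   5  10] [272.  158.3] 0.091 [0.65845028 0.11839251] [0.05965391 0.16502403]
gold [262 161   8   7  18] [265.61111111 163.72222222] 0.155 [0.630059   0.13234967] [0.02993998 0.1758845 ]
gold [262 161   8   7  18] [265.61111111 163.72222222] 0.091 [0.64
[... 2873 characters left out ...]
3333333 206.86666667] 0.091 [ 0.49538204 -0.22554286] [-0.06593469 -0.19429518]
gold [360 206   8   5  19] [364.         207.68421053] 0.155 [ 0.49011755 -0.1581506 ] [-0.07833229 -0.12784422]
gold [360 206   8   5  19] [364.         207.68421053] 0.091 [ 0.49434367 -0.16676783] [-0.07321421 -0.13596345]
scene tin (254.4230769230769, 191.92307692307693) [ 0.56761314 -0.17002981] [-1.30701044e-05 -1.31419341e-01]
green [ 0.5424372  -0.32972252] [-0.0080731  -0.29288335]
bottlecap [ 0.5922738 -0.4289681] [ 0.05202974 -0.38626976]
turq [ 0.38721814 -0.16925206] [-0.17946888 -0.14981968]
cup [0.60523661 0.09020445] [0.0097377  0.13133971]
thermos [0.53282667 0.42663823] [-0.09802069  0.4581715 ]
```

Call:
{"name": "arm_command", "arguments": {
  "deltas": [0,0,0,0,0,0.05,40,0,0,0,0,0,0.09,40,0,0,-0.09,0.02,-0.05,0.09,40,0,0,-0.18,0.04,-0.1,0.09,40,0,0,-0.27,0.06,-0.15,0.09,40,0,0,-0.36,0.08,-0.2,0.09,40,0,0,-0.45,0.1,-0.25,0.09,40,0,0,-0.54,0.12,-0.3,0.09,40,0,0,-0.63,0.14,-0.35,0.09,40,0,0,-0.72,0.16,-0.4,0.09,40,0,0,-0.8,0.18,-0.44,0.09,40,0,0,-0.846,0.2,-0.49,0.09,40,0,0,-0.846,0.22,-0.54,0.09,40,0,0,-0.846,0.24,-0.58,0.09,40,0,0,-0.846,0.26,-0.63,0.09,40,0,0,-0.846,0.28,-0.68,0.09,40,0,0,-0.846,0.3,-0.73,0.09,40,0,0,-0.846,0.32,-0.78,0.09,40,0,0,-0.846,0.335,-0.82,0.09,40,0,0,-0.846,0.345,-0.837,0.09,40]
}}

```text
clock: 2.1
position: [0.5584, -0.2471, 0.3353]
ee_rot: [-2.339, -2.096, 0.0]
force: [1.1, 0.4, 1.3]
width: 0.435
gripper_force: 0.0
```

Run:
```python
from h import *
s=sensors.observe();print(s["clock"],s["position"],s["ee_rot"],s["width"],s["joints"].round(2))
c=optics.calibration("wrist");im=optics.get_image("wrist");cv2.imwrite("pics/w1.png",im)
print({k:np.array(v).tolist() for k,v in c.items()})
for p in([.56,-.172,.155],[.5263,-.1707,.091]):print(proj(c,p))
```

```text
2.1 [ 0.55843751 -0.24709786  0.33532024] [-2.33911220e+00 -2.09627071e+00  2.11954841e-04] 0.434625166474439 [-0.2   0.42  0.79  1.51 -0.3   1.34  0.51]
{'camera_matrix': [[284.687341403937, 0.0, 315.21779386242804], [0.0, 284.687341403937, 198.62838864452385], [0.0, 0.0, 1.0]], 'rvec': [-2.8637853119980146, 0.1576899032942172, 0.024148501860744697], 'tvec': [-0.5811224806915323, -0.23484842139516357, 0.42635395587423763]}
[309.76566712 117.25950232]
[284.75552291 119.43527207]
```

View pics/w1.png

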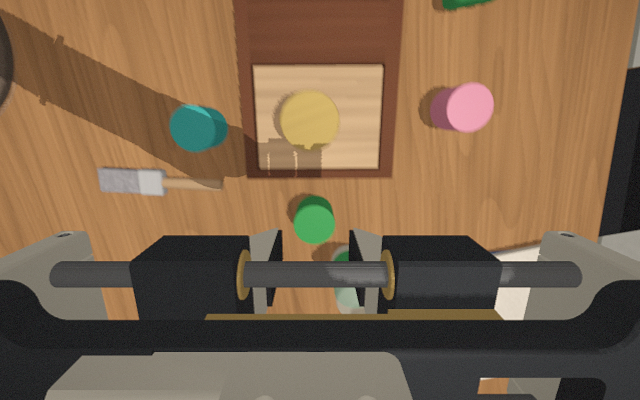

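The wrist view shows the tin's cap at (310,118) and the lid corners at about (253,66), (383,65), (380,166) and (258,168). The green look-alike is at (314,218), just off the chest's end, with the bottle at (347,270).

Run:
```python
from h import *
c=optics.calibration("wrist");im=cv2.imread("pics/w1.png");h=cv2.cvtColor(im,cv2.COLOR_BGR2HSV)
q=np.array([onz(c,p,.091)[:2] for p in((253,66),(383,65),(380,166),(258,168))]);print(q.round(4),q.mean(0),np.linalg.norm(q-np.roll(q,1,0),axis=1))
m=cv2.inRange(h,(20,125,100),(32,255,255));m[:85]=0;m[155:]=0;m[:,:270]=0;m[:,350:]=0
m=cv2.morphologyEx(m,cv2.MORPH_OPEN,np.ones((5,5)))
k=max(cv2.findContours(m,0,2)[0],key=cv2.contourArea);print(cv2.minEnclosingCircle(k),cv2.boundingRect(k))
print("tin",onz(c,cv2.minEnclosingCircle(k)[0],.155),onz(c,(310,118.5),.155))
g=cv2.inRange(h,(50,120,60),(75,255,255));g[:190]=0;g[245:]=0;k=max(cv2.findContours(g,0,2)[0],key=cv2.contourArea);x,y,w,hh=cv2.boundingRect(k);print("green",(x,y,w,hh),onz(c,(x+w/2,y+w/2),.064))
for u in((345,248),):print("bottle",onz(c,u,.2))
```

```text
[[ 0.4977 -0.1133]
 [ 0.6562 -0.131 ]
 [ 0.6456 -0.2553]
 [ 0.482  -0.2387]] [ 0.57035433 -0.1845799 ] [0.12637911 0.1594577  0.12476516 0.1645212 ]
((296.0467529296875, 134.9568328857422), 17.692028045654297) (282, 118, 31, 31)
tin [ 0.54364476 -0.19822112  0.155     ] [ 0.56082977 -0.18290126  0.155     ]
green (294, 196, 40, 47) [ 0.54761384 -0.3252102   0.064     ]
bottle [ 0.58208515 -0.31634963  0.2       ]
```

Run:
```python
from h import *
s=sensors.observe();c=optics.calibration("wrist");im=optics.get_image("wrist");cv2.imwrite("pics/w2.png",im)
print(s["clock"],s["position"],np.array(c["tvec"]),np.abs(s["dq"]).max())
def lid(im,c,roi,nm):
    h=cv2.cvtColor(im,cv2.COLOR_BGR2HSV);x0,x1,y0,y1=roi
    m=np.zeros(im.shape[:2],np.uint8);m[y0:y1,x0:x1]=((h[...,2]>150)&(h[...,1]<140))[y0:y1,x0:x1]
    k=max(cv2.findContours(m,0,1)[0],key=cv2.contourArea);k=cv2.convexHull(k)
    w=np.array([onz(c,p[0],.091)[:2] for p in k],np.float32)*1000
    print(nm,cv2.minAreaRect(w))
lid(im,c,(245,400,55,178),"wrist")
S=cv2.imread("pics/scene0.png");cs=optics.calibration("scene")
lid(S,cs,(222,285,185,235),"sceneR");lid(S,cs,(312,372,190,255),"sceneL")
T=cv2.imread("pics/top0.png");ct=optics.calibration("top")
lid(T,ct,(342,391,150,215),"topR");lid(T,ct,(257,304,148,212),"topL")
```

```text
2.15 [ 0.55869233 -0.25562866  0.33447952] [-0.58377156 -0.24014655  0.42277413] 0.1672261559699379
wrist ((567.7590942382812, -172.60760498046875), (126.45164489746094, 159.90867614746094), 83.99163055419922)
sceneR ((567.6336669921875, -172.4943084716797), (127.10948181152344, 174.50279235839844), 83.9552993774414)
sceneL ((601.5670776367188, 98.006103515625), (126.93781280517578, 162.95407104492188), 84.16195678710938)
topR ((566.6749267578125, -174.94058227539062), (127.77037811279297, 160.98248291015625), 84.06940460205078)
topL ((594.9510498046875, 96.10321044921875), (128.13465881347656, 160.62635803222656), 84.09658813476562)
```

Call:
{"name": "arm_command", "arguments": {
  "deltas": [0,0,0,-0.009,0.02,0,40,0,0,0,-0.009,0.02,-0.04,40,0,0,0,-0.009,0.02,-0.08,40,0,0,0,-0.009,0.02,-0.11,40,0,0,0,-0.009,0.02,-0.14,40,0,0,0,-0.009,0.02,-0.165,40,0,0,0,-0.009,0.02,-0.185,40,0,0,0,-0.009,0.02,-0.2,40,0,0,0,-0.009,0.02,-0.21,40,0,0,0,-0.009,0.02,-0.215,40,0,0,0,-0.009,0.02,-0.215,40,0,0,0,-0.009,0.02,-0.215,40]
}}

```text
clock: 3.4
position: [0.5495, -0.2255, 0.1214]
ee_rot: [2.34, 2.095, 0.001]
force: [-0.4, 0.3, -0.7]
width: 0.438
gripper_force: 0.0
```

Run:
```python
from h import *
s=sensors.observe();c=optics.calibration("wrist");im=optics.get_image("wrist");cv2.imwrite("pics/w3.png",im)
print(s["clock"],s["position"],s["ee_rot"],s["force"])
```

```text
3.4 [ 0.54953398 -0.22553536  0.12141746] [2.33957378e+00 2.09530791e+00 8.73713572e-04] [-0.36433017  0.33916019 -0.72429999]
```

View pics/w3.png

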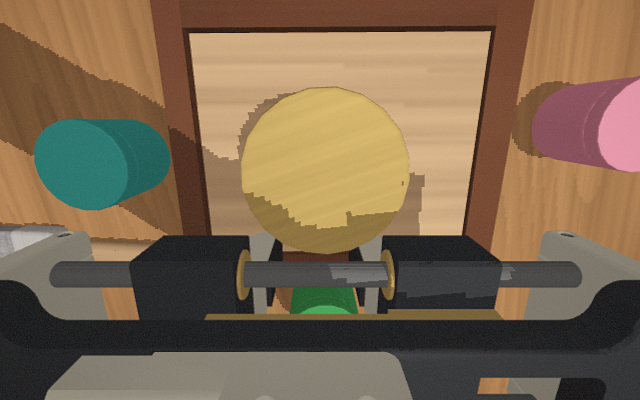

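The cap is centred at (325,170), about 3.5 mm to the right of the finger midline, and both fingers are clear of it. I'll shift by that much and push.

Call:
{"name": "arm_command", "arguments": {
  "deltas": [0,0,0,0.004,0.002,0,40,0,0,0,0.005,0.01,0,40,0,0,0,0.006,0.02,0,40,0,0,0,0.007,0.03,0,40,0,0,0,0.008,0.04,0,40,0,0,0,0.009,0.05,0,40,0,0,0,0.01,0.06,0,40,0,0,0,0.0115,0.07,0,40,0,0,0,0.0125,0.08,0,40,0,0,0,0.0135,0.09,0,40,0,0,0,0.0145,0.1,0,40,0,0,0,0.0155,0.11,0,40,0,0,0,0.0165,0.12,0,40,0,0,0,0.0175,0.13,0,40,0,0,0,0.0185,0.14,0,40,0,0,0,0.0195,0.148,0,40,0,0,0,0.02,0.153,0,40,0,0,0,0.0205,0.156,0,40,0,0,0,0.0205,0.157,0,40,0,0,0,0.0205,0.157,0,40]
}}

```text
clock: 5.45
position: [0.5696, -0.0685, 0.1208]
ee_rot: [2.34, 2.096, -0.0]
force: [0.1, -0.0, 0.3]
width: 0.434
gripper_force: 0.3
```

Run:
```python
from h import *
s=sensors.observe();print(s["clock"],s["position"],s["force"])
im=optics.get_image("top");sc=optics.get_image("scene");w=optics.get_image("wrist")
cv2.imwrite("pics/w4raw.png",w)
a=cv2.resize(im[140:225,245:405],None,fx=4,fy=4,interpolation=cv2.INTER_CUBIC)
b=cv2.resize(sc[165:265,215:375],None,fx=2.2,fy=2.2);w=cv2.resize(w,None,fx=.45,fy=.45)
c=np.zeros((560,640,3),np.uint8);c[:340]=a;c[340:560,:352]=b;c[340:520,352:640]=w
cv2.imwrite("pics/p4.png",c)
```

```text
5.45 [ 0.56961148 -0.06849707  0.12078518] [ 0.14538459 -0.02206585  0.30520092]
```

View pics/p4.png

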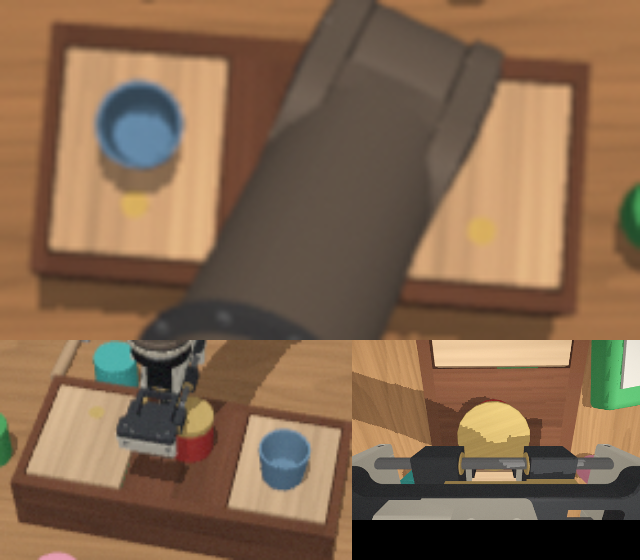

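The tin is on the dark panel, and the right disc is uncovered at top px (365.5,197.8). I'll back off, rise, close the fingers and move over the disc.

Call:
{"name": "arm_command", "arguments": {
  "deltas": [0,0,0,-0.001,-0.01,0,40,0,0,0,-0.003,-0.03,0,40,0,0,0,-0.006,-0.055,0.015,40,0,0,0,-0.02,-0.08,0.04,20,0,0,0,-0.035,-0.092,0.05,0,0,0,0,-0.0445,-0.096,0.05,0,0,0,0,-0.0445,-0.096,0.05,0,0,0,0,-0.0445,-0.096,0.05,0,0,0,0,-0.0445,-0.096,0.05,0,0,0,0,-0.0445,-0.096,0.05,0]
}}

```text
clock: 6.6
position: [0.5255, -0.1632, 0.1701]
ee_rot: [-2.338, -2.098, 0.001]
force: [-0.1, 1.0, -1.0]
width: 0.003
gripper_force: 0.0
```

Run:
```python
from h import *
s=sensors.observe();c=optics.calibration("wrist");w=optics.get_image("wrist");cv2.imwrite("pics/w5.png",w)
print(s["clock"],s["position"],s["force"],s["width"],"disc top",onz(optics.calibration("top"),(365.5,197.75),.091))
print("pred disc px",proj(c,[.527,-.169,.091]),"tip",proj(c,[*s["position"][:2],s["position"][2]-.019]))
# tin cap
h=cv2.cvtColor(w,cv2.COLOR_BGR2HSV);m=cv2.inRange(h,(18,90,90),(32,255,255))
```

```text
6.6 [ 0.52551622 -0.16317105  0.17008659] [-0.09548389  1.04795633 -0.97343566] 0.002863089954383622 disc top [ 0.52542782 -0.17271458  0.091     ]
pred disc px [318.69064501 220.15992483] tip [316.18700021 245.73084855]
```

View pics/w5.png

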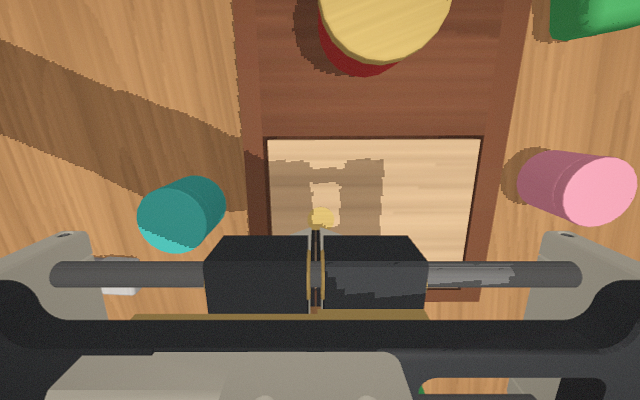

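The tin stands fully on the panel, with a wide strip of panel between it and the lid edge at row 137. The disc is at (322,216), about where predicted. Pressing now.

Call:
{"name": "arm_command", "arguments": {
  "deltas": [0,0,0,0.002,-0.005,-0.02,0,0,0,0,0.002,-0.005,-0.04,0,0,0,0,0.002,-0.005,-0.052,0,0,0,0,0.002,-0.005,-0.058,0,0,0,0,0.002,-0.005,-0.061,0,0,0,0,0.002,-0.005,-0.063,0,0,0,0,0.002,-0.005,-0.065,0,0,0,0,0.002,-0.005,-0.065,0,0,0,0,0.002,-0.005,-0.065,0]
}}

```text
clock: 7.55
position: [0.5267, -0.169, 0.1064]
ee_rot: [-2.339, -2.095, -0.0]
force: [-5.1, 2.8, 5.0]
width: 0.006
gripper_force: 2.5
```

Call:
{"name": "arm_command", "arguments": {
  "deltas": [0,0,0,0,0,-0.002,0,0,0,0,0,0,-0.004,0,0,0,0,0,0,-0.004,0,0,0,0,0,0,-0.004,0]
}}

```text
clock: 7.95
position: [0.5268, -0.1691, 0.1035]
ee_rot: [-2.34, -2.095, -0.002]
force: [-8.0, 3.9, 21.2]
width: 0.008
gripper_force: 10.5
```

Force is 21 N, so the lid is at its stop. Letting it up, then retreating high and toward the robot's side.

Call:
{"name": "arm_command", "arguments": {
  "deltas": [0,0,0,0,0,0.005,0,0,0,0,0,0,0.012,0,0,0,0,0,0,0.022,0,0,0,0,0,0,0.035,0,0,0,0,0,0,0.055,0,0,0,0,0,0,0.085,0,0,0,0,0,0,0.125,0,0,0,0,0,0,0.17,0,0,0,0,0,0,0.22,0,0,0,0,-0.03,-0.04,0.25,0,0,0,0,-0.06,-0.08,0.25,0,0,0,0,-0.09,-0.12,0.25,0,0,0,0,-0.11,-0.16,0.25,0,0,0,0,-0.11,-0.18,0.25,0,0,0,0,-0.11,-0.18,0.25,0,0,0,0,-0.11,-0.18,0.25,0]
}}

```text
clock: 9.55
position: [0.417, -0.3493, 0.3521]
ee_rot: [-2.341, -2.095, -0.0]
force: [-0.5, -0.4, 0.8]
width: 0.004
gripper_force: 0.0
```

Run:
```python
from h import *
s=sensors.observe();print(s["clock"],s["position"],s["force"])
im=optics.get_image("top");sc=optics.get_image("scene")
a=cv2.resize(im[110:260,245:475],None,fx=2.6,fy=2.6,interpolation=cv2.INTER_CUBIC)[:,:598]
b=cv2.resize(sc[140:270,150:385],None,fx=1.6,fy=1.6)
c=np.zeros((600,600,3),np.uint8);c[:a.shape[0],:a.shape[1]]=a;c[390:390+b.shape[0],:b.shape[1]]=b
cv2.imwrite("pics/end.png",c)
```

```text
9.55 [ 0.41696007 -0.34929133  0.3521007 ] [-0.48988055 -0.36471988  0.84044585]
```

View pics/end.png

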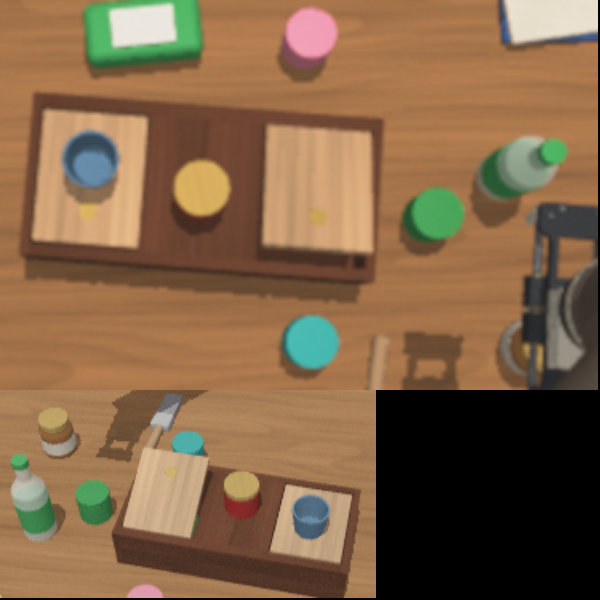

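The right lid is open, the tin at crop (202,188) stands upright mid-panel clear of both lids, and the cup with its lid is unchanged. The gripper is free in the air.

```bash
python3 -c "
from cell import arm
print(arm.sign_off())"
```

```text
the job is handed in; nothing more can be done
None
```

The red tin is upright on the dark panel, clear of both lids; the right lid has sprung ajar, the teacup and its lid look unchanged in the last pictures, and I handed the job in at about 10 s on the robot's clock.

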